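Stow the hand control and shut the console's flush cover

ROBOT

A 6-joint arm with a two-finger parallel gripper is mounted at the origin on the work surface. World frame = base frame: x ahead of the robot, y to its left, z up, the work surface at z = 0. Lengths are in mm, angles in rad, forces in N, time in s.
With the tool pointing down it reaches from about 350 to 775 mm from the base axis. Payload 7.3 kg.
Tool frame: the origin (TCP) lies midway between the tips of the shut fingers; the grasp point (between the pads) lies 19 mm behind it (bot.grip_depth is the distance from the TCP to the grasp point, in mm); z points along the fingers, x is the direction in which the jaws open and shut, and the axes are right-handed (so a half turn about z gives the same grasp; the last joint's range is limited). The gripper opens to 92 mm and grips with 3 to 60 N. Pads are 19 mm wide; open, the fingers measure 130 mm over their backs; the gripper's body (75 mm by 190 mm) begins 47 mm behind the grasp point.
Start: joints at [-1.484, 0.342, 1.524, -0, 1.275, -0.146], TCP at [121.141, -510.854, 204.441] pointing down, gripper open.
Joint ranges: [-2.53, 2.53], [-0.77, 2.02], [0.04, 2.7], [-1, 4.14], [0.28, 2.66], [-3.11, 3.11]. Speed limits (rad/s): [2.57, 2.57, 3.14, 3.14, 3.14, 3.14].

INTERFACE

Orientations are given as [roll, pitch, yaw] about the fixed x, y, z axes, in that order (R = Rz(yaw) Ry(pitch) Rx(roll)).
In Python, from plant import bot gives the robot as it stands. The module is installed in compiled form; this text tells all that it offers.
- The arm moves only by the shell command python3 -m inch 'ROWS'. ROWS is JSON, a list that holds one entry, the list of rows, each a list of 7 numbers: the shift along the tool's x, y, z each as a share of 0.2 m, from -1 to 1, then the turn, a rotation vector about the tool's x, y, z each as a share of 45 degrees, from -1 to 1, then the closure, from -1 (fully open) to 1 (shut), so that 0 is half open. A call has exactly 10 rows; each row is the pose to reach, as a shift and turn from the pose commanded when the call began, along the tool's axes at that moment; what a row does not reach only later rows make up. A row lasts 1/8 s, in which the tool goes at most 62.5 mm and 10.7 degrees, less where a joint would pass 70% of its speed; a pose out of reach is approached as far as the arm can. A call with a number of a shift or a turn outside -1 to 1 is refused whole. A call with a gripper value outside its range is refused whole. The fingers move at their own pace and stop on an object; the grip force is fixed at half the most. Time passes only in rows, so rows that repeat a pose let the fingers close, or fill a call up. It gives the time, the measured TCP pose, the force and the opening at its end, in the units of the state.
- bot.get_obs(): the state, without advancing time (a new reading comes with each control period).
- bot.capture(name): name is "scene" or "top" or "wrist"; returns the picture (400x640x3 uint8, red, green, blue); there is no depth.
- bot.camera_params(name): a dict with "fx", "fy", "cx", "cy" (pixels), "k1" (the pictures are not rectified: a ray, as slopes to the right and down, at radius r is drawn at 1 + k1 r^2 times it, then the intrinsics apply), "R" (3x3) and "t" (3): a world point X has camera coordinates R X + t; the wrist camera has in their place "T_tool_cam" (4x4, takes a point from camera to tool coordinates, whose origin is the TCP and whose axes are the tool frame's). Camera axes: x right, y down, z forward; pixel columns grow to the right and rows downward; lengths in mm; the calibration is good to about 2 mm. A picture is of the moment at which its call begins: read the wrist's pose just before it. camera_params takes no time and is no camera call.
- bot.close_job(): hands the job in, once; it reports no verdict.
The state is a dict: "time": time; "joint_positions": joint angles; "dq": joint speeds; "tau": joint torques, N m; "tool_pos": TCP position; "tcp_rot": TCP orientation; "contact_force": force on the tool from outside, world axes, zero at the start; "moment": the same for the moment, N m; "grip_width": finger opening in mm.
Only numpy, scipy, OpenCV 4.12 (cv2) and the standard library are available. Lean on these libraries where they do the work, as an engineer would, in place of code of your own. Each camera call takes 0.05 s, during which the arm holds its last target.

TASK

Put the cordless hand control away in the storage bay of the X-ray console: lay it flat in the bay with its keys up, then slide the bay's flush cover fully shut over it. The cover has no handle: press down on its ribbed patch and drag it sideways, and if it stands too far shut for the hand control to go in, open it first. Leave the mug, the mouse and the pen cup where they stand.

Things in the scene. Friction and masses are not known exactly. Their poses are not given: they have to be found in the camera images.
- handset: Cordless hand control, a loose blue bar with rounded edges and a white key face: 160 (its x) x 42 (its y) x 28 mm high (its z), about 0.17 kg, lying keys up on the desk to the left of the console. Origin: centre of its underside, z up out of the key face. The yellow button is at its -x end. Grip it from above across its 42 mm width.
- console: White console fixed on the desk, storage bay in its left end. Origin: on the desk, below the bay's middle; x away from the robot, y to the left, z up; turned up to 0.2 rad. Deck round the bay: 72 mm above the desk. Deck opening for the cover: x -98 to +98 mm, y +60 to -180 mm; from there the cover runs under the sloping main deck (74 to 98 mm high). Levers rise 110 mm above it from y = -255 mm on.
- bay (a point): Middle of the bay's floor, 20 mm above the desk; axes as the console's. The bay is a dark well with upright walls, 196 mm along x (-98 to +98 mm) and 118 mm along y (-58 to +60 mm), 52 mm deep from the deck. The cover's underside runs 44 mm above the bay floor, so that the hand control lies under it with 16 mm to spare.
- cover (a joint): Opening of the flush sliding cover, m: 0 = fully shut (its left edge on the bay's left wall), 0.115 = fully open, both end stops; grows as the cover goes to the console's -y. A rigid, level grey plate, 192 mm along x, 5 mm thick, its top 3 mm below the deck round it; hind end always hidden under the main deck. Stays where it is left; moving it takes about 2 N; it does not give when pressed.
- cover_grip (a point): Centre of the black ribbed patch (120 mm along x, 42 mm along y) on the top face of the cover, 35 mm behind its left (leading) edge; moves with the cover. Axes as the console's. The ribs are under 1 mm high: only friction moves the cover, so press with some 8 to 20 N.
- cover_edge (a point): Middle of the cover's left (leading) edge, on its top face; moves with the cover. Shut, it is 60 mm to the left (+y) of the bay's middle. The bay is open between this edge and its left wall.
- mug: Steel mug, 78 mm wide, 95 mm high, upright on the desk behind the hand control; origin: centre of its underside, handle at its +y. Bystander.
- mouse: Black computer mouse, 106 x 56 x 33 mm, on the desk to the left; origin: centre of its underside. Bystander.
- pencup: White pen cup with pens standing in it (all one piece), 80 mm wide, cup 100 mm and pens up to 150 mm high, on the desk to the left; origin: centre of its underside. Bystander.
Mind the look-alikes: they are no part of the job. There is more than one size of the handset; the job needs the smaller.

How it is judged (in metres and radians):
At the end, for the whole second after the job is handed in: The hand control lies at rest on the bay's floor (underside within 8 mm of it, middle within 60 mm of the bay's middle), flat within 0.15 rad, keys up, and the cover is shut to within 5 mm (horizontal distance between handset and bay below 0.06 m and z of handset in the frame of bay below 0.008 m and angle between handset's own z axis and vertical below 0.15 rad and linear speed of handset below 0.02 m/s and value of joint cover below 0.005 m); the robot touches nothing.
It fails at once if the mug is moved more than 40 mm or tipped (distance of mug from where it was at the start of the episode above 0.04 m or angle between mug's own z axis and vertical above 0.4 rad).
It fails at once if the mouse is moved more than 40 mm (distance of mouse from where it was at the start of the episode above 0.04 m).
It fails at once if the pen cup is moved more than 40 mm or tipped (distance of pencup from where it was at the start of the episode above 0.04 m or angle between pencup's own z axis and vertical above 0.4 rad).
It also fails if it takes over 61 s, if anything falls off the work surface, if the arm or the gripper's body presses on something with over 40 N, if the wrist force passes 120 N, or if a joint passes its speed limit or range.

## Working session

There is one attempt and no reset: what is moved stays moved. The work goes in short steps, Python scripts to look and compute and a shell command to move; the robot and the scene stay as the last step left them, time stands still between calls to the robot, and variables do not carry over. Pictures are saved under pics/ and viewed, and the job is handed in when it is done.

```bash
mkdir -p pics; ls; python3 - <<'E'
from plant import bot
import cv2,json
o=bot.get_obs();print(o)
for n in("scene","top","wrist"):
    im=bot.capture(n);cv2.imwrite(f"pics/{n}0.png",im[:,:,::-1]);print(n,bot.camera_params(n))
E
```

```text
pics
{'time': 0.0, 'joint_positions': array([-1.48399334e+00,  3.42713848e-01,  1.52505746e+00,  2.04733431e-06,
        1.27537948e+00, -1.46017270e-01]), 'dq': array([ 0.000946  , -0.00041517, -0.00025593,  0.00079173,  0.00038356,
       -0.00053249]), 'tau': array([ 4.20894594e-04, -4.31240952e+01, -2.44216257e+01,  7.18799606e-02,
        5.60735771e-02, -1.18567600e-04]), 'tool_pos': array([ 121.10300597, -510.37412414,  203.73548062]), 'tcp_rot': array([-3.14136401e+00,  1.54126544e-03, -1.33797649e+00]), 'contact_force': array([0.80526919, 0.90590087, 0.16065934]), 'moment': array([0.01371144, 0.02664933, 0.05288136]), 'grip_width': 91.71131806806076}
scene {'fx': 476.45485469309375, 'fy': 476.45485469309375, 'cx': 319.866817768276, 'cy': 204.16406365153682, 'k1': -0.11134030850236439, 'R': array([[ 0.59585439,  0.80306038, -0.00718156],
       [ 0.68918034, -0.51590772, -0.50879237],
       [-0.41229602,  0.29821678, -0.86085931]]), 't': array([-529.36038128, -169.82048144, 1155.85766364])}
top {'fx': 384.1911416634003, 'fy': 384.1911416634003, 'cx': 313.8295545838742, 'cy': 198.8128999559539, 'k1': -0.05039962145911024, 'R': array([[ 0.00522765, -0.99951698,  0.03063466],
       [-0.9971673 , -0.00750916, -0.07483978],
       [ 0.07503367, -0.03015665, -0.9967249 ]]), 't': array([249.64735638, 500.88175786, 763.0690092 ])}
wrist {'fx': 294.7367239418323, 'fy': 294.7367239418323, 'cx': 318.59743360489966, 'cy': 197.6012058501873, 'k1': -0.04692049742836066, 'T_tool_cam': array([[ 9.99999779e-01, -6.28491232e-04,  2.15713181e-04,
         1.50548277e+00],
       [ 5.34679044e-04,  9.53825312e-01,  3.00361430e-01,
        -8.20171921e+01],
       [-3.94527217e-04, -3.00361248e-01,  9.53825437e-01,
        -1.80209693e+02],
       [ 0.00000000e+00,  0.00000000e+00,  0.00000000e+00,
         1.00000000e+00]])}
```

View pics/scene0.png

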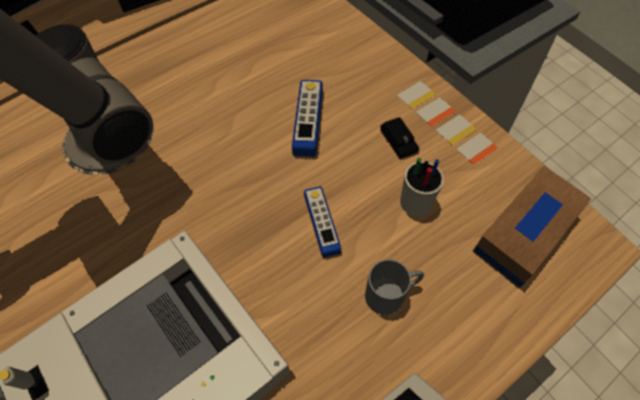

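View pics/top0.png

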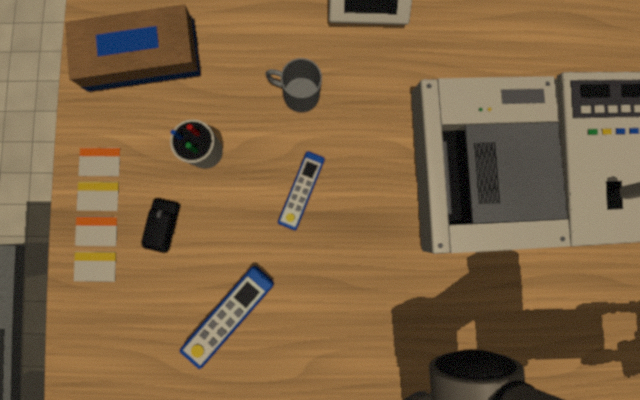

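View pics/wrist0.png

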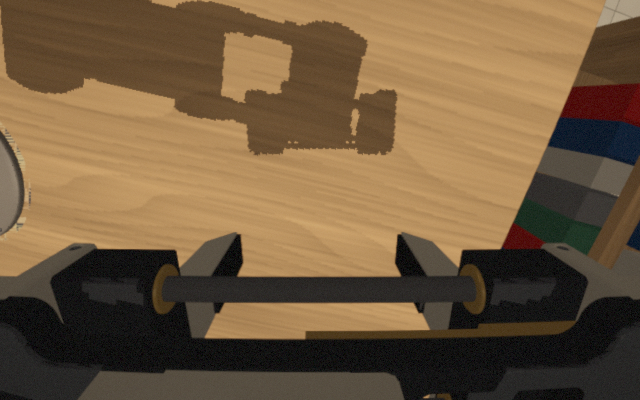

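The handset could be the small blue bar at top (301,190) / scene (322,221) or the large one at top (227,315) / scene (308,118). The box with a blue label at top (127,41) is clearly something else. I'll measure both bars and take a close crop, then locate the console and cover.

```bash
cat > h.py <<'E'
import numpy as np,cv2
from plant import bot
from scipy.spatial.transform import Rotation as Rn
def undist(p,c):
    K=np.array([[c['fx'],0,c['cx']],[0,c['fy'],c['cy']],[0,0,1]])
    return cv2.undistortPoints(np.float64(p).reshape(-1,1,2),K,np.array([c['k1'],0,0,0,0.])).reshape(-1,2)
def cast(name,p,z,obs=None):
    c=bot.camera_params(name);u=undist(p,c);d=np.c_[u,np.ones(len(u))]
    if name=='wrist':
        T=c['T_tool_cam'];Rt=Rn.from_euler('xyz',obs['tcp_rot']).as_matrix()
        R=Rt@T[:3,:3];o=Rt@T[:3,3]+obs['tool_pos']
    else: R=c['R'].T;o=-R@c['t']
    w=d@R.T
    return o+w*((z-o[2])/w[:,2])[:,None]
E
python3 - <<'E'
from h import *
im=cv2.imread('pics/top0.png');hsv=cv2.cvtColor(im,cv2.COLOR_BGR2HSV)
for nm,(x0,y0,x1,y1),z in(("small",(265,140,340,240),26),("big",(165,250,285,380),30)):
    h=hsv[y0:y1,x0:x1];m=(((h[...,0]>95)&(h[...,0]<135)&(h[...,1]>90))|((h[...,1]<60)&(h[...,2]>110))).astype('uint8')
    m=cv2.morphologyEx(m,cv2.MORPH_CLOSE,np.ones((7,7)))
    c=max(cv2.findContours(m,0,2)[0],key=cv2.contourArea).reshape(-1,2)+[x0,y0]
    P=cast('top',c,z)[:,:2];r=cv2.minAreaRect(P.astype('f4'));print(nm,r)
    y=(h[...,0]>18)&(h[...,0]<33)&(h[...,1]>150)&(h[...,2]>150)
    ys,xs=np.nonzero(y);print(len(xs),xs.mean()+x0,ys.mean()+y0)
# console deck corners approx (z=72)
pts=[(421,81),(433,251),(439,80),(558,77),(571,246),(449,249),(447,221),(443,131)]
print(np.round(cast('top',pts,72),1))
s=im[60:270,400:640];cv2.imwrite('pics/con.png',cv2.resize(s,None,fx=3.2,fy=2.8,interpolation=2))
s=im[140:240,260:350];cv2.imwrite('pics/hs.png',cv2.resize(s,None,fx=5,fy=5,interpolation=2))
E
```

```text
small ((515.804443359375, 278.9014892578125), (37.76339340209961, 155.04360961914062), 68.63897705078125)
40 289.825 217.05
big ((267.64666748046875, 422.2857360839844), (55.33603286743164, 221.8011474609375), 49.2208137512207)
106 196.95283018867926 350.6981132075472
[[ 727.5   46.2   72. ]
 [ 398.    29.2   72. ]
 [ 730.6   10.1   72. ]
 [ 745.2 -237.    72. ]
 [ 406.7 -246.6   72. ]
 [ 401.7   -1.7   72. ]
 [ 454.6    1.2   72. ]
 [ 628.5    5.1   72. ]]
```

View pics/con.png

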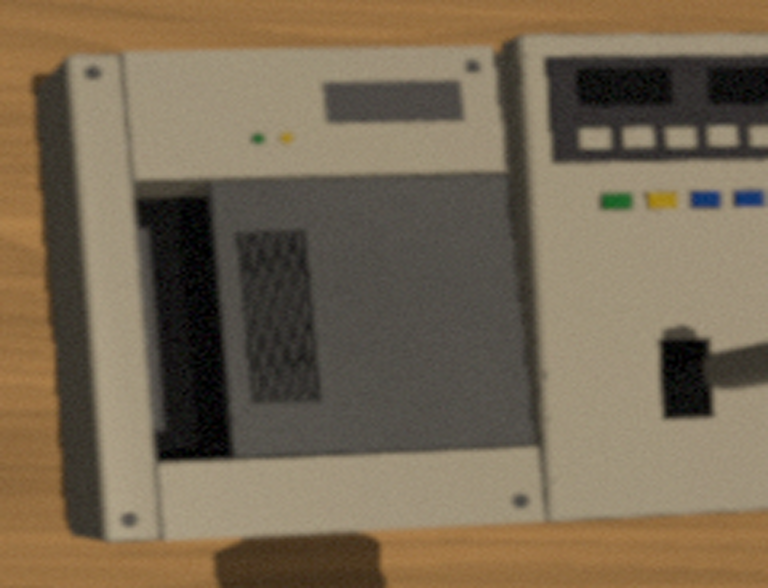

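View pics/hs.png

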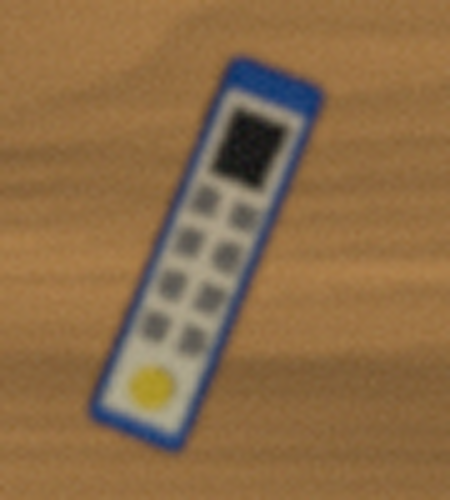

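```bash
python3 - <<'E'
from h import *
f=lambda L:np.array([(x/3.2+400,y/2.8+60) for x,y in L])
a=cast('top',f([(136,182),(160,460),(537,445),(505,172)]),72)[:,:2]
b=cast('top',f([(212,180),(232,457)]),69)[:,:2]
c=cast('top',f([(237,232),(303,230),(320,402),(252,403)]),69)[:,:2]
print(a.round(1),b.round(1),c.round(1),sep='\n')
# fit similarity: console pts
Q=np.array([(98,60),(-98,60),(-98,-180),(98,-180)],float)
mu=Q.mean(0);ma=a.mean(0);A=a-ma;B=Q-mu
th=np.arctan2((B[:,0]*A[:,1]-B[:,1]*A[:,0]).sum(),(A*B).sum());R=np.array([[np.cos(th),-np.sin(th)],[np.sin(th),np.cos(th)]])
o=ma-R@mu;print('yaw',th,'origin',o);
print('res',(a-o)@R-Q);print('edge',(b-o)@R);print('grip',(c-o)@R,c.mean(0))
# both-view check of handset origin from the scene camera
im=cv2.imread('pics/scene0.png');h=cv2.cvtColor(im,cv2.COLOR_BGR2HSV)[175:265,295:350]
m=(((h[...,0]>95)&(h[...,0]<135)&(h[...,1]>90))|((h[...,1]<70)&(h[...,2]>120))).astype('uint8')
m=cv2.morphologyEx(m,cv2.MORPH_CLOSE,np.ones((5,5)))
cc=max(cv2.findContours(m,0,2)[0],key=cv2.contourArea).reshape(-1,2)+[295,175]
print(cv2.minAreaRect(cast('scene',cc,22)[:,:2].astype('f4')))
for n,p,z in(('mug',(301,78),95),('pencup',(192,142),100),('mouse',(161,225),20)):print(n,cast('top',[p],z)[0].round())
E
```

```text
[[ 640.4    5.7]
 [ 448.4   -4.5]
 [ 459.3 -242. ]
 [ 653.2 -230.8]]
[[643.6 -43. ]
 [450.6 -50. ]]
[[ 607.   -57.5]
 [ 609.2  -99.3]
 [ 488.7 -105.9]
 [ 487.7  -63.3]]
yaw 0.05226003277124167 origin [547.19067358 -57.9806154 ]
res [[-1.61787148 -1.23468812]
 [ 2.13788396 -1.45039521]
 [ 0.63287833  0.81364524]
 [-1.15289081  1.87143809]]
edge [[ 97.08813156   9.91543471]
 [-96.02977832  13.05404556]]
grip [[ 59.72294783  -2.65635813]
 [ 59.74656559 -44.52636899]
 [-60.91967152 -44.759191  ]
 [-59.66329008  -2.20090207]] [548.14210849 -81.49872904]
((519.7084350585938, 277.0471496582031), (39.36361312866211, 164.3395233154297), 69.66868591308594)
mug [719. 280.  95.]
pencup [595. 477. 100.]
mouse [444. 558.  20.]
```

The small bar measures about 160 x 40 mm and the large one 222 x 55 mm, so I'm choosing the small one at top (301,190), with its yellow button at (290,217). The console is at (547,-58) with yaw 0.052. The cover is about 48 mm open, which is too far shut, so it needs opening first.

```bash
python3 -m inch '[[[-0.13,-0.21,-0.3,0,0,0,1],[-0.26,-0.43,-0.3,0,0,0,1],[-0.4,-0.64,-0.3,0,0,0,1],[-0.53,-0.86,-0.3,0,0,0,1],[-0.53,-0.86,-0.3,0,0,0,1],[-0.53,-0.86,-0.3,0,0,0,1],[-0.53,-0.86,-0.3,0,0,0,1],[-0.53,-0.86,-0.3,0,0,0,1],[-0.53,-0.86,-0.3,0,0,0,1],[-0.53,-0.86,-0.3,0,0,0,1]]]'
python3 -m inch '[[[-0.13,-0.21,0,0,0,0,1],[-0.26,-0.43,0,0,0,0,1],[-0.4,-0.64,0,0,0,0,1],[-0.53,-0.86,0,0,0,0,1],[-0.53,-0.86,0,0,0,0,1],[-0.53,-0.86,0,0,0,0,1],[-0.53,-0.86,0,0,0,0,1],[-0.53,-0.86,0,0,0,0,1],[-0.53,-0.86,0,0,0,0,1],[-0.53,-0.86,0,0,0,0,1]]]'
python3 -m inch '[[[-0.13,-0.21,0,0,0,0.06,1],[-0.26,-0.43,0,0,0,0.12,1],[-0.4,-0.64,0,0,0,0.18,1],[-0.53,-0.86,0,0,0,0.23,1],[-0.53,-0.86,0,0,0,0.23,1],[-0.53,-0.86,0,0,0,0.23,1],[-0.53,-0.86,0,0,0,0.23,1],[-0.53,-0.86,0,0,0,0.23,1],[-0.53,-0.86,0,0,0,0.23,1],[-0.53,-0.86,0,0,0,0.23,1]]]'
```

```text
time: 1.4
tool_pos: [263.8, -368.2, 264.4]
tcp_rot: [3.142, 0.0, -1.339]
contact_force: [-0.2, 0.4, 0.4]
grip_width: 1.2
time: 2.65
tool_pos: [406.8, -225.5, 264.5]
tcp_rot: [-3.142, -0.0, -1.339]
contact_force: [-0.3, 0.2, 0.2]
grip_width: 0.1
time: 3.9
tool_pos: [549.7, -82.7, 264.5]
tcp_rot: [-3.141, -0.0, -1.519]
contact_force: [-1.2, 0.6, 0.7]
grip_width: 0.3
```

```bash
python3 - <<'E'
from h import *
o=bot.get_obs();im=bot.capture('wrist')[:,:,::-1];cv2.imwrite('pics/w1.png',im)
# where TCP drops to on cover plane
T=bot.camera_params('wrist')['T_tool_cam'];print(o['tool_pos'])
E
```

```text
[549.7265235  -82.67253164 264.52910629]
```

View pics/w1.png

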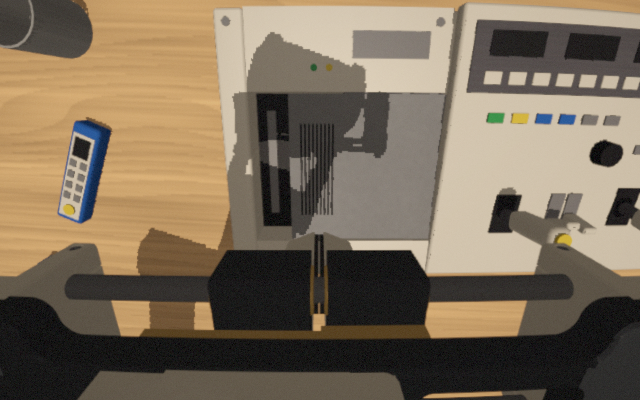

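```bash
python3 - <<'E'
from h import *
o=bot.get_obs()
p=cast('wrist',[(300,124),(333,124),(333,215),(302,215),(288,94),(292,228),(443,94),(428,262)],69,o)[:,:2]
print(p.round(1),p[:4].mean(0))
print(cast('wrist',[(437,95),(428,240)],72,o)[:,:2])
E
```

```text
[[ 608.5  -57.9]
 [ 610.6  -98.9]
 [ 490.1 -106.8]
 [ 488.   -64.6]
 [ 643.3  -42.2]
 [ 468.1  -51.5]
 [ 654.  -230.7]
 [ 424.3 -249.3]] [549.30319634 -82.062031  ]
[[ 652.16913819 -222.27834872]
 [ 460.56688614 -242.02165991]]
```

The wrist view puts the patch centre at (549,-82), matching the top view. I'll descend to just above it.

```bash
python3 -m inch '[[[0,0,0.3,0,0,0,1],[0,0,0.6,0,0,0,1],[0,0,0.8,0,0,0,1],[0,0,0.9,0,0,0,1],[0,0,0.93,0,0,0,1],[0,0,0.95,0,0,0,1],[0,0,0.95,0,0,0,1],[0,0,0.95,0,0,0,1],[0,0,0.95,0,0,0,1],[0,0,0.95,0,0,0,1]]]'
```

```text
time: 5.2
tool_pos: [550.0, -82.5, 74.7]
tcp_rot: [-3.141, -0.0, -1.519]
contact_force: [0.5, -0.1, 0.2]
grip_width: 0.5
```

```bash
python3 -m inch '[[[0,0,0.01,0,0,0,1],[0,0,0.015,0,0,0,1],[0,0,0.02,0,0,0,1],[0,0,0.025,0,0,0,1],[0,0,0.03,0,0,0,1],[0,0,0.03,0,0,0,1],[0,0,0.03,0,0,0,1],[0,0,0.03,0,0,0,1],[0,0,0.03,0,0,0,1],[0,0,0.03,0,0,0,1]]]'
```

```text
time: 6.45
tool_pos: [549.9, -82.4, 68.4]
tcp_rot: [-3.142, -0.0, -1.519]
contact_force: [0.2, -1.0, -0.2]
grip_width: 0.9
```

```bash
python3 -m inch '[[[0,0,0.003,0,0,0,1],[0,0,0.005,0,0,0,1],[0,0,0.008,0,0,0,1],[0,0,0.01,0,0,0,1],[0,0,0.01,0,0,0,1],[0,0,0.01,0,0,0,1],[0,0,0.01,0,0,0,1],[0,0,0.01,0,0,0,1],[0,0,0.01,0,0,0,1],[0,0,0.01,0,0,0,1]]]'
```

```text
time: 7.7
tool_pos: [549.9, -82.4, 66.4]
tcp_rot: [3.142, -0.0, -1.519]
contact_force: [0.4, -0.2, 0.1]
grip_width: 0.7
```

```bash
python3 -m inch '[[[0,0,0.003,0,0,0,1],[0,0,0.005,0,0,0,1],[0,0,0.008,0,0,0,1],[0,0,0.01,0,0,0,1],[0,0,0.01,0,0,0,1],[0,0,0.01,0,0,0,1],[0,0,0.01,0,0,0,1],[0,0,0.01,0,0,0,1],[0,0,0.01,0,0,0,1],[0,0,0.01,0,0,0,1]]]'; python3 - <<'E'
from h import *
im=bot.capture('scene')[:,:,::-1];cv2.imwrite('pics/s1.png',cv2.resize(im[200:400,0:320],None,fx=2.5,fy=2.5))
E
```

```text
time: 8.95
tool_pos: [549.9, -82.4, 64.4]
tcp_rot: [-3.142, -0.0, -1.519]
contact_force: [-0.4, 1.1, 0.5]
grip_width: 0.7
```

View pics/s1.png

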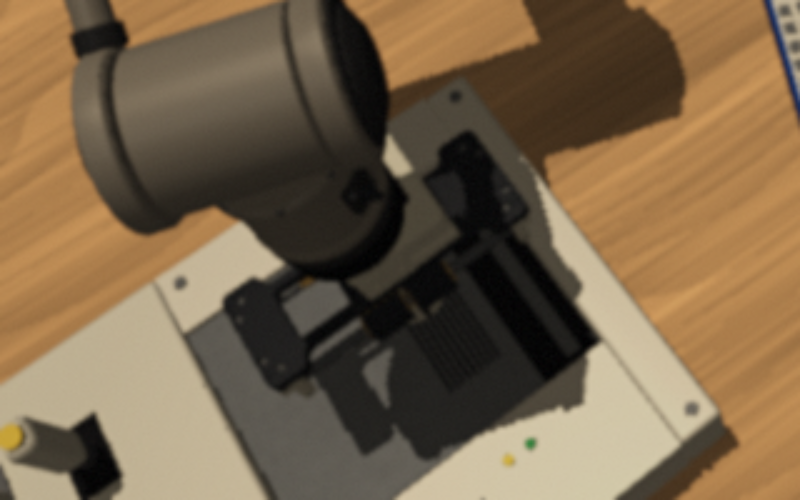

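The fingers are over the patch, but there is no contact yet at the nominal height. I'll carry on gently.

```bash
python3 -m inch '[[[0,0,0.003,0,0,0,1],[0,0,0.005,0,0,0,1],[0,0,0.008,0,0,0,1],[0,0,0.01,0,0,0,1],[0,0,0.01,0,0,0,1],[0,0,0.01,0,0,0,1],[0,0,0.01,0,0,0,1],[0,0,0.01,0,0,0,1],[0,0,0.01,0,0,0,1],[0,0,0.01,0,0,0,1]]]'
```

```text
time: 10.25
tool_pos: [549.9, -82.4, 62.4]
tcp_rot: [3.142, -0.0, -1.519]
contact_force: [-0.7, 0.3, 0.3]
grip_width: 0.4
```

```bash
python3 - <<'E'
from h import *
im=bot.capture('wrist')[:,:,::-1];cv2.imwrite('pics/w2.png',im)
E
```

```text
(no output)
```

View pics/w2.png

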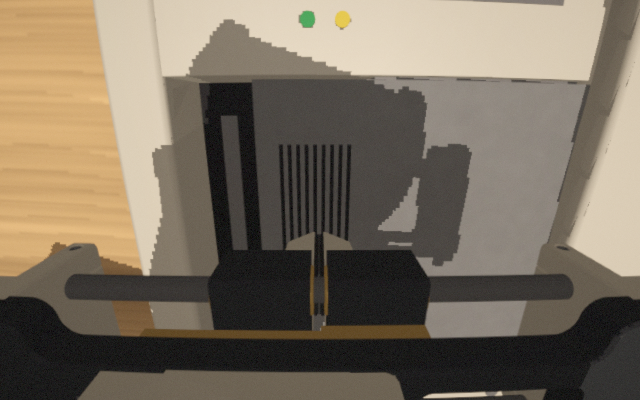

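```bash
python3 - <<'E'
from h import *
s=cv2.imread('pics/scene0.png');cv2.imwrite('pics/s0c.png',cv2.resize(s[225:400,60:300],None,fx=3.3,fy=3.3,interpolation=2))
w=cv2.imread('pics/w2.png');cv2.imwrite('pics/w2c.png',cv2.resize(w[200:330,230:410],None,fx=4,fy=4,interpolation=2))
print(bot.get_obs()['contact_force'],bot.get_obs()['tau'])
E
```

```text
[ 0.64669305 -0.03787764 -0.31305442] [-9.77095478e-04 -4.91512513e+01 -2.01937348e+01  5.04859141e-02
 -6.40211510e-02  1.22376967e-06]
```

View pics/s0c.png

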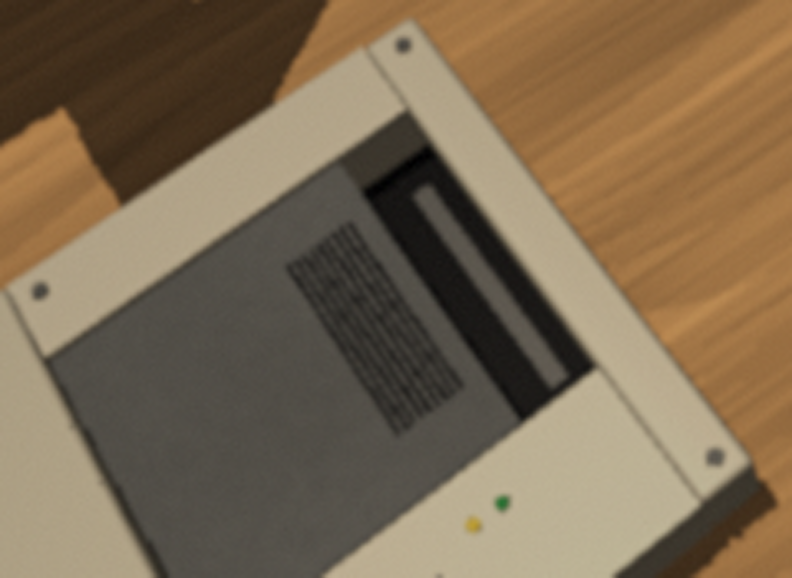

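View pics/w2c.png

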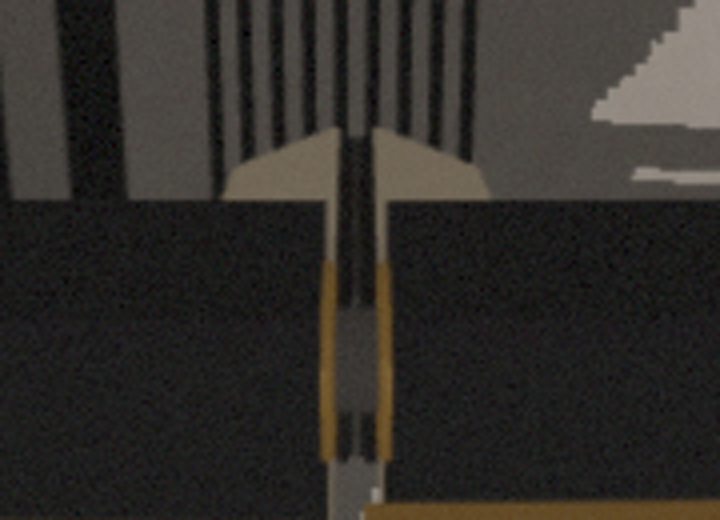

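```bash
python3 - <<'E'
from h import *
t=np.array([(474,142.9),(494.7,142.1),(500,203.6),(478.8,203.9)])
s=np.array([(463,383),(400,436),(287,265),(352,222)])/3.3+[60,225]
ct,cs=bot.camera_params('top'),bot.camera_params('scene')
P=lambda c:np.c_[c['R'],c['t']]
X=cv2.triangulatePoints(P(ct),P(cs),undist(t,ct).T,undist(s,cs).T);print((X[:3]/X[3]).T.round(1))
for z in(60,69):print(z,cast('scene',s,z).mean(0))
E
```

```text
[[ 607.4  -55.8   70. ]
 [ 610.8  -98.6   67.2]
 [ 489.8 -104.6   68.5]
 [ 488.9  -62.2   68.3]]
60 [546.93228051 -79.66091875  60.        ]
69 [550.78956895 -78.88898116  69.        ]
```

```bash
python3 -m inch '[[[0,0,0.003,0,0,0,1],[0,0,0.006,0,0,0,1],[0,0,0.009,0,0,0,1],[0,0,0.012,0,0,0,1],[0,0,0.015,0,0,0,1],[0,0,0.015,0,0,0,1],[0,0,0.015,0,0,0,1],[0,0,0.015,0,0,0,1],[0,0,0.015,0,0,0,1],[0,0,0.015,0,0,0,1]]]'
```

```text
time: 11.55
tool_pos: [549.9, -82.4, 59.4]
tcp_rot: [-3.142, -0.0, -1.519]
contact_force: [-0.3, -0.3, -0.8]
grip_width: 0.2
```

```bash
python3 -m inch '[[[0,0,0.003,0,0,0,1],[0,0,0.006,0,0,0,1],[0,0,0.009,0,0,0,1],[0,0,0.012,0,0,0,1],[0,0,0.015,0,0,0,1],[0,0,0.015,0,0,0,1],[0,0,0.015,0,0,0,1],[0,0,0.015,0,0,0,1],[0,0,0.015,0,0,0,1],[0,0,0.015,0,0,0,1]]]'; python3 - <<'E'
from h import *
im=bot.capture('top')[:,:,::-1];cv2.imwrite('pics/t2.png',cv2.resize(im[60:270,400:640],None,fx=3.2,fy=2.8,interpolation=2))
im=bot.capture('wrist')[:,:,::-1];cv2.imwrite('pics/w3.png',im[:300])
E
```

```text
time: 12.8
tool_pos: [549.9, -82.4, 56.4]
tcp_rot: [-3.142, -0.0, -1.519]
contact_force: [-1.3, 0.2, -0.3]
grip_width: 0.4
```

View pics/w3.png

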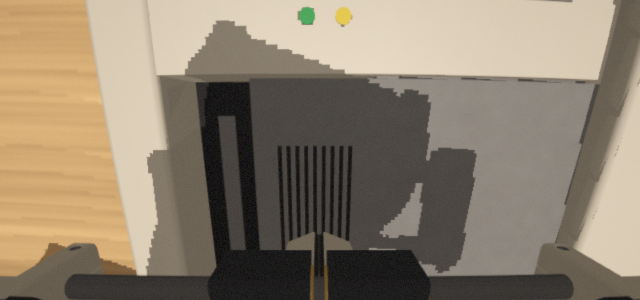

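View pics/t2.png

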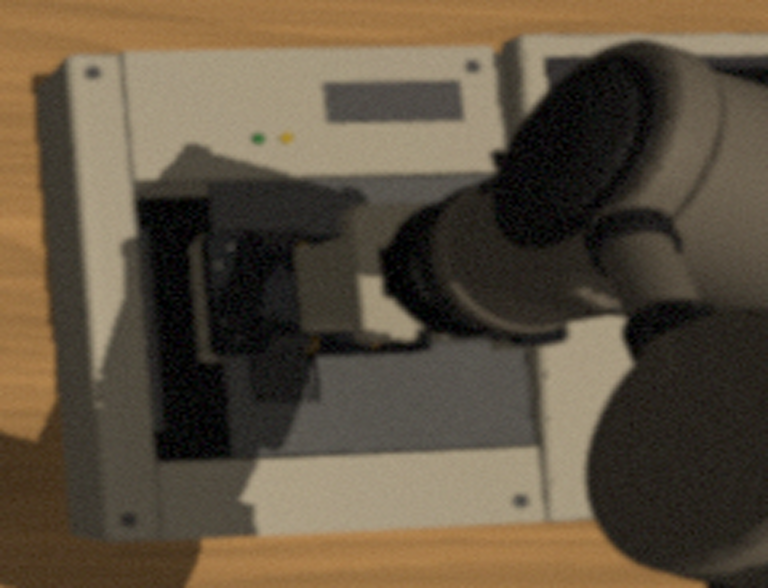

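Geometry from the wrist view: the cover plane reads z≈68.5, while the visible fingertips sit about 20 mm behind the nominal TCP. I therefore expect contact near TCP z≈49, and I'll approach that slowly.

```bash
python3 -m inch '[[[0,0,0.005,0,0,0,1],[0,0,0.01,0,0,0,1],[0,0,0.015,0,0,0,1],[0,0,0.02,0,0,0,1],[0,0,0.02,0,0,0,1],[0,0,0.022,0,0,0,1],[0,0,0.024,0,0,0,1],[0,0,0.026,0,0,0,1],[0,0,0.026,0,0,0,1],[0,0,0.026,0,0,0,1]]]'
```

```text
time: 14.15
tool_pos: [549.9, -82.4, 51.2]
tcp_rot: [-3.142, -0.0, -1.519]
contact_force: [0.6, -0.6, -0.0]
grip_width: 0.3
```

```bash
python3 -m inch '[[[0,0,0.002,0,0,0,1],[0,0,0.004,0,0,0,1],[0,0,0.006,0,0,0,1],[0,0,0.008,0,0,0,1],[0,0,0.01,0,0,0,1],[0,0,0.012,0,0,0,1],[0,0,0.014,0,0,0,1],[0,0,0.014,0,0,0,1],[0,0,0.014,0,0,0,1],[0,0,0.014,0,0,0,1]]]'
```

```text
time: 15.4
tool_pos: [549.9, -82.4, 48.4]
tcp_rot: [-3.142, -0.0, -1.519]
contact_force: [-0.5, 0.1, -0.7]
grip_width: 0.0
```

```bash
python3 - <<'E'
from h import *
im=bot.capture('wrist')[:,:,::-1];cv2.imwrite('pics/w4.png',im);cv2.imwrite('pics/w4c.png',cv2.resize(im[180:330,220:420],None,fx=4,fy=4,interpolation=2))
im=bot.capture('scene')[:,:,::-1];cv2.imwrite('pics/s4.png',cv2.resize(im[250:400,80:270],None,fx=4,fy=4,interpolation=2))
E
```

```text
(no output)
```

View pics/w4.png

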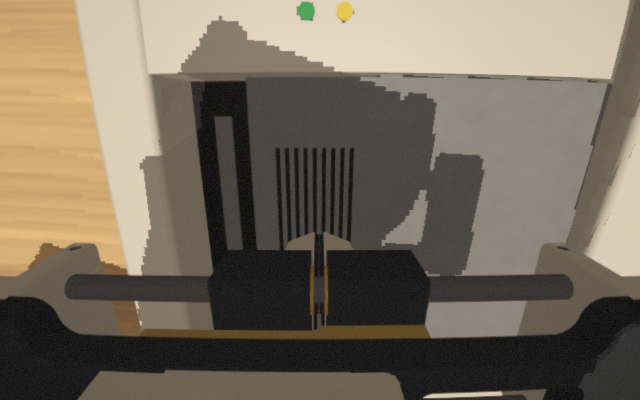

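View pics/w4c.png

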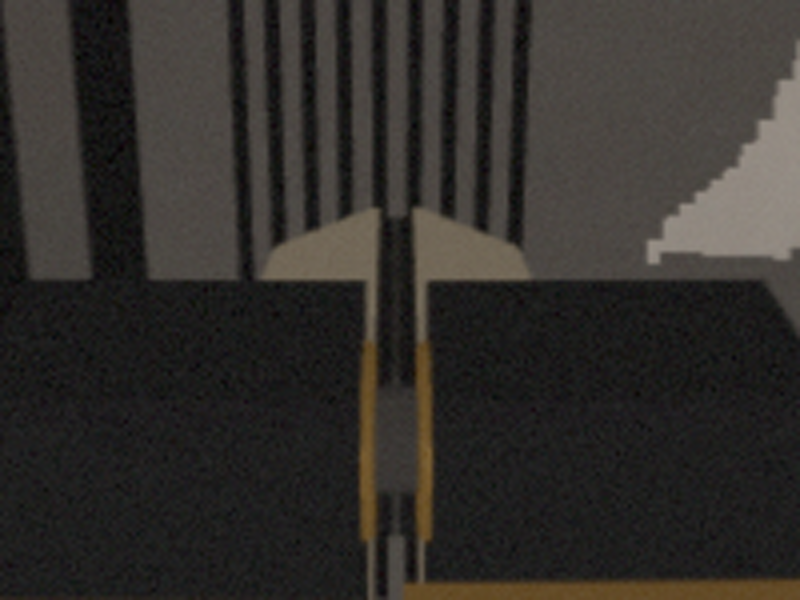

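View pics/s4.png

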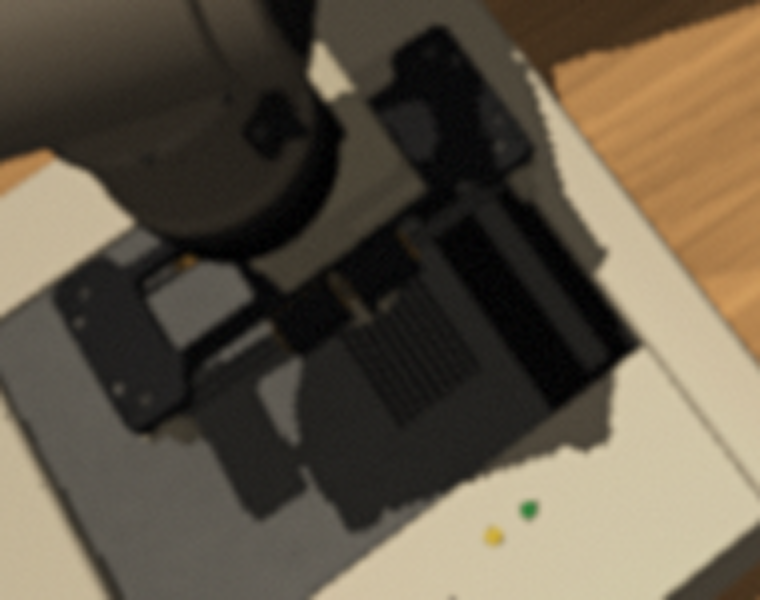

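```bash
python3 -m inch '[[[0,0,0.002,0,0,0,1],[0,0,0.004,0,0,0,1],[0,0,0.006,0,0,0,1],[0,0,0.008,0,0,0,1],[0,0,0.01,0,0,0,1],[0,0,0.012,0,0,0,1],[0,0,0.014,0,0,0,1],[0,0,0.015,0,0,0,1],[0,0,0.015,0,0,0,1],[0,0,0.015,0,0,0,1]]]'
```

```text
time: 16.75
tool_pos: [549.9, -82.4, 46.9]
tcp_rot: [-3.141, -0.0, -1.519]
contact_force: [-4.1, 1.0, 12.9]
grip_width: 0.2
```

Contact: 12.9 N at TCP z=46.9, so the tips really are about 21 mm behind the reported TCP. Dragging the cover open along tool +x.

```bash
python3 -m inch '[[[0.03,0,0.001,0,0,0,1],[0.07,0,0.001,0,0,0,1],[0.11,0,0.001,0,0,0,1],[0.15,0,0.001,0,0,0,1],[0.19,0,0.001,0,0,0,1],[0.23,0,0.001,0,0,0,1],[0.27,0,0.001,0,0,0,1],[0.31,0,0.001,0,0,0,1],[0.345,0,0.001,0,0,0,1],[0.345,0,0.001,0,0,0,1]]]'; python3 - <<'E'
from h import *
im=bot.capture('wrist')[:,:,::-1];cv2.imwrite('pics/w5.png',im)
E
```

```text
time: 18.0
tool_pos: [553.9, -151.1, 46.9]
tcp_rot: [-3.14, 0.0, -1.519]
contact_force: [-3.4, 3.5, 12.9]
grip_width: 0.5
```

View pics/w5.png

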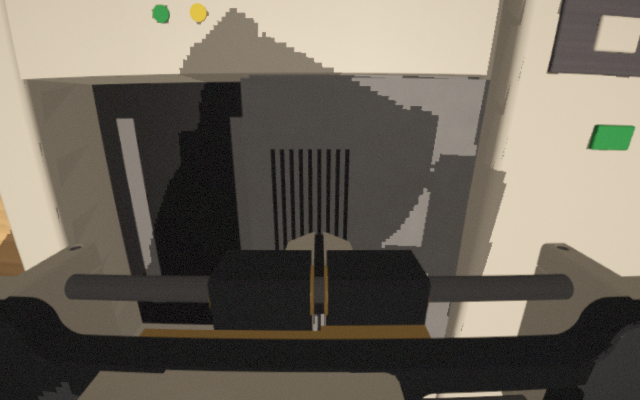

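The patch stayed under the fingers to within a few mm and the bay is now open about 114 mm. Lifting off and heading for the handset, opening the jaws on the way.

```bash
python3 -m inch '[[[0,0,-0.3,0,0,0,1],[0,0,-0.6,0,0,0,1],[-0.1,0,-0.8,0,0,0,1],[-0.4,0.02,-0.8,0,0,0,0],[-0.7,0.03,-0.8,0,0,0,-1],[-1,0.04,-0.8,0,0,0,-1],[-1,0.04,-0.8,0,0,0,-1],[-1,0.04,-0.8,0,0,0,-1],[-1,0.04,-0.8,0,0,0,-1],[-1,0.04,-0.8,0,0,0,-1]]]'
python3 -m inch '[[[-0.3,0.01,0,0,0,0.13,-1],[-0.6,0.02,0,0,0,0.26,-1],[-0.8,0.03,0,0,0,0.4,-1],[-1,0.03,0,0,0,0.53,-1],[-1,0.03,0,0,0,0.53,-1],[-1,0.03,0,0,0,0.53,-1],[-1,0.03,0,0,0,0.53,-1],[-1,0.03,0,0,0,0.53,-1],[-1,0.03,0,0,0,0.53,-1],[-1,0.03,0,0,0,0.53,-1]]]'
python3 - <<'E'
from h import *
o=bot.get_obs();im=bot.capture('wrist')[:,:,::-1];cv2.imwrite('pics/w6.png',im)
h=cv2.cvtColor(im,cv2.COLOR_BGR2HSV)
m=(((h[...,0]>95)&(h[...,0]<135)&(h[...,1]>90))).astype('uint8')
m=cv2.morphologyEx(m,cv2.MORPH_CLOSE,np.ones((25,25)))
for c in cv2.findContours(m,0,2)[0]:
    if cv2.contourArea(c)>800:
        print(cv2.boundingRect(c),cv2.minAreaRect(cast('wrist',c.reshape(-1,2),24,o)[:,:2].astype('f4')))
im=bot.capture('top')[:,:,::-1];cv2.imwrite('pics/t6.png',im)
E
```

```text
time: 19.3
tool_pos: [535.2, 46.7, 205.1]
tcp_rot: [3.141, -0.0, -1.521]
contact_force: [0.1, -0.0, -0.2]
grip_width: 65.8
time: 20.55
tool_pos: [518.7, 247.2, 205.2]
tcp_rot: [-3.141, -0.0, -1.935]
contact_force: [-0.3, 0.1, -0.3]
grip_width: 91.8
(480, 254, 90, 33) ((281.557861328125, 20.199710845947266), (137.24673461914062, 52.305076599121094), 67.70863342285156)
(0, 254, 640, 146) ((283.9203186035156, 375.64453125), (1111.43017578125, 306.0826721191406), 69.58233642578125)
(278, 119, 34, 122) ((517.8299560546875, 278.12420654296875), (40.09595489501953, 158.221923828125), 68.65796661376953)
(0, 0, 63, 115) ((767.626953125, 518.500732421875), (80.93209838867188, 138.83670043945312), 53.88875198364258)
```

View pics/w6.png

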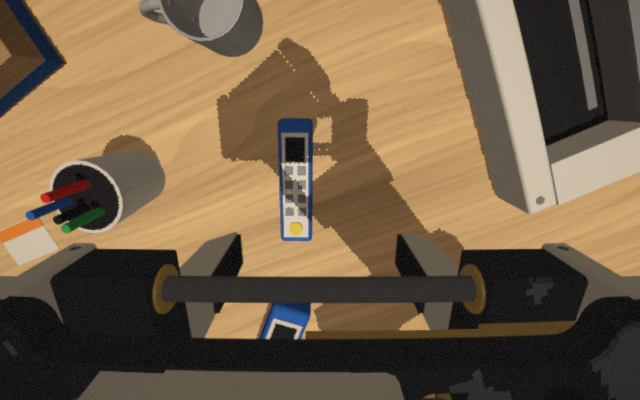

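View pics/t6.png

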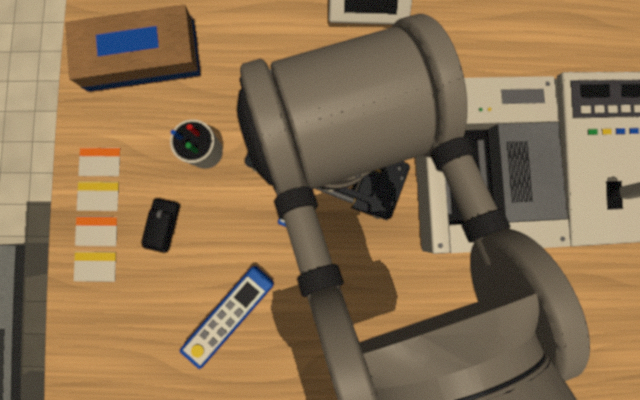

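Handset refined to (517.8, 278.1), jaw direction within 0.01 rad. The grip's clear of the large look-alike.

```bash
python3 -m inch '[[[-0.14,0.06,0.1,0,0,0.01,-1],[-0.143,0.059,0.3,0,0,0.01,-1],[-0.143,0.059,0.5,0,0,0.01,-1],[-0.143,0.059,0.7,0,0,0.01,-1],[-0.143,0.059,0.8,0,0,0.01,-1],[-0.143,0.059,0.86,0,0,0.01,-1],[-0.143,0.059,0.9,0,0,0.01,-1],[-0.143,0.059,0.9,0,0,0.01,-1],[-0.143,0.059,0.9,0,0,0.01,-1],[-0.143,0.059,0.9,0,0,0.01,-1]]]'
python3 - <<'E'
from h import *
im=bot.capture('wrist')[:,:,::-1];cv2.imwrite('pics/w7.png',im)
E
```

```text
time: 21.9
tool_pos: [518.2, 278.5, 25.9]
tcp_rot: [-3.141, 0.001, -1.943]
contact_force: [0.5, -0.0, -0.2]
grip_width: 91.9
```

View pics/w7.png

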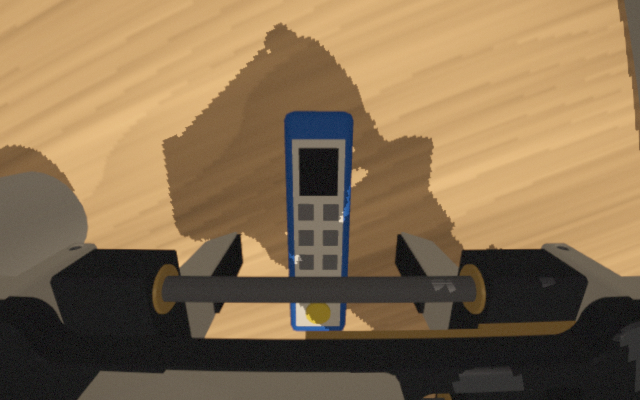

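The handset is centred between the open fingers (x≈319). Going down and closing.

```bash
python3 -m inch '[[[0,0,0.05,0,0,0,-1],[0,0,0.1,0,0,0,-1],[0,0,0.14,0,0,0,-1],[0,0,0.165,0,0,0,-1],[0,0,0.177,0,0,0,-1],[0,0,0.177,0,0,0,1],[0,0,0.177,0,0,0,1],[0,0,0.177,0,0,0,1],[0,0,0.177,0,0,0,1],[0,0,0.177,0,0,0,1]]]'
```

```text
time: 23.2
tool_pos: [517.8, 278.4, -10.1]
tcp_rot: [-3.141, 0.0, -1.943]
contact_force: [-0.1, -0.6, -0.5]
grip_width: 46.5
```

```bash
python3 -m inch '[[[0,0,0,0,0,0,1],[0,0,0,0,0,0,1],[0,0,-0.05,0,0,0,1],[0,0,-0.2,0,0,0,1],[0,0,-0.4,0,0,0,1],[0,0,-0.6,0,0,0,1],[0,0,-0.75,0,0,0,1],[0,0,-0.75,0,0,0,1],[0,0,-0.75,0,0,0,1],[0,0,-0.75,0,0,0,1]]]'
python3 - <<'E'
from h import *
im=bot.capture('wrist')[:,:,::-1];cv2.imwrite('pics/w8.png',im)
im=bot.capture('scene')[:,:,::-1];cv2.imwrite('pics/s8.png',im)
E
```

```text
time: 24.45
tool_pos: [516.8, 278.0, 138.0]
tcp_rot: [3.139, -0.002, -1.943]
contact_force: [-0.3, 0.5, -2.4]
grip_width: 41.8
```

View pics/w8.png

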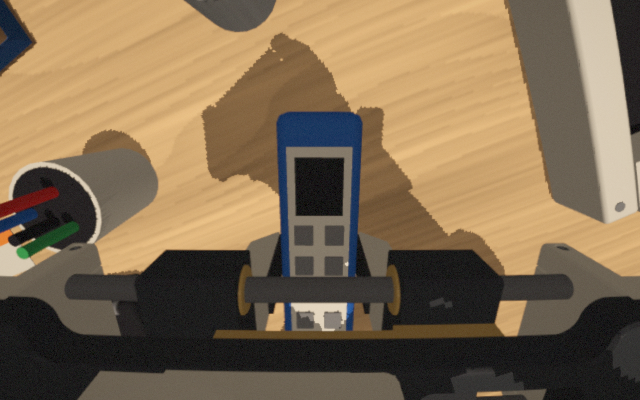

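View pics/s8.png

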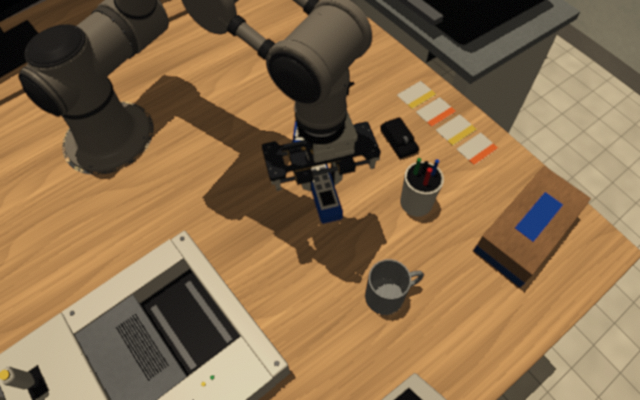

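The handset is held at 41.8 mm, level, keys up; the cover is well open in the scene view. Carrying it to the bay.

```bash
python3 -m inch '[[[0.05,-0.025,0,0,0,0,1],[0.15,-0.075,0,0,0,0,1],[0.28,-0.14,0,0,0,0,1],[0.41,-0.205,0,0,0,0,1],[0.54,-0.27,0,0,0,0,1],[0.65,-0.325,0,0,0,0,1],[0.72,-0.36,0,0,0,0,1],[0.75,-0.375,0,0,0,0,1],[0.75,-0.375,0,0,0,0,1],[0.75,-0.375,0,0,0,0,1]]]'
python3 -m inch '[[[0.05,-0.025,0,0,0,-0.06,1],[0.15,-0.075,0,0,0,-0.14,1],[0.28,-0.14,0,0,0,-0.24,1],[0.41,-0.205,0,0,0,-0.34,1],[0.54,-0.27,0,0,0,-0.44,1],[0.65,-0.325,0,0,0,-0.5,1],[0.72,-0.36,0,0,0,-0.54,1],[0.75,-0.375,0,0,0,-0.54,1],[0.75,-0.375,0,0,0,-0.54,1],[0.75,-0.375,0,0,0,-0.54,1]]]'
python3 - <<'E'
from h import *
im=bot.capture('wrist')[:,:,::-1];cv2.imwrite('pics/w9.png',im)
im=bot.capture('top')[:,:,::-1];cv2.imwrite('pics/t9.png',im)
E
```

```text
time: 25.8
tool_pos: [533.1, 112.0, 139.7]
tcp_rot: [3.142, 0.0, -1.942]
contact_force: [-0.6, 0.1, -2.2]
grip_width: 41.3
time: 27.05
tool_pos: [548.4, -54.8, 139.8]
tcp_rot: [3.141, 0.0, -1.518]
contact_force: [0.2, -0.3, -1.8]
grip_width: 41.8
```

View pics/w9.png

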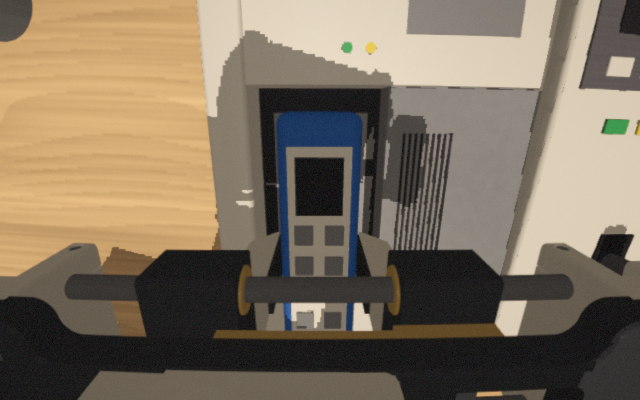

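View pics/t9.png

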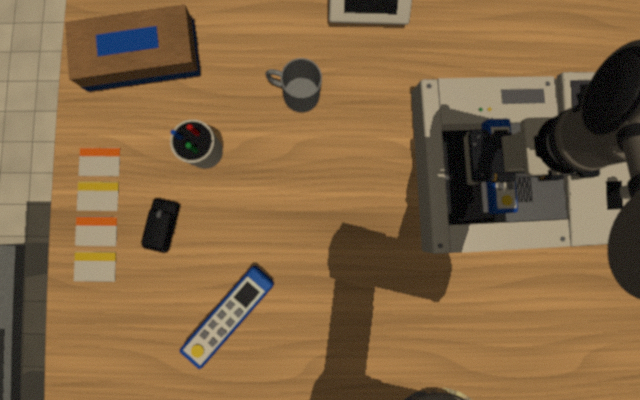

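```bash
python3 - <<'E'
from h import *
o=bot.get_obs();c=np.array([547.7,-58]);th=.052;R=np.array([[np.cos(th),-np.sin(th)],[np.sin(th),np.cos(th)]])
g=lambda p,z:((cast('wrist',p,z,o)[:,:2]-c)@R).round(1)
print(g([(402,133),(453,133),(388,88)],69),g([(247,86),(540,88)],72))
print('tcp',(o['tool_pos'][:2]-c)@R)
print('handset far corners',g([(278,118),(361,118)],139.8+37))
E
```

```text
[[  61.1  -68.5]
 [  61.4 -112. ]
 [  96.8  -54.3]] [[  98.1   58.5]
 [  98.9 -179. ]]
tcp [0.93117751 3.02435526]
handset far corners [[ 77.5  20.8]
 [ 77.5 -18.4]]
```

The opening edges, handset and TCP agree in the console frame: TCP at (1,3), cover edge at y=-54, so about 114 mm open. Lowering in.

```bash
python3 -m inch '[[[0,0,0.1,0,0,0,1],[0,0,0.25,0,0,0,1],[0,0,0.38,0,0,0,1],[0,0,0.48,0,0,0,1],[0,0,0.55,0,0,0,1],[0,0,0.59,0,0,0,1],[0,0,0.615,0,0,0,1],[0,0,0.63,0,0,0,1],[0,0,0.63,0,0,0,1],[0,0,0.63,0,0,0,1]]]'
```

```text
time: 28.4
tool_pos: [548.8, -55.7, 14.2]
tcp_rot: [-3.141, -0.0, -1.519]
contact_force: [0.6, 0.0, -1.6]
grip_width: 41.7
```

```bash
python3 -m inch '[[[0,0,0.005,0,0,0,1],[0,0,0.01,0,0,0,1],[0,0,0.014,0,0,0,1],[0,0,0.017,0,0,0,1],[0,0,0.017,0,0,0,-0.22],[0,0,0.017,0,0,0,-0.22],[0,0,0.017,0,0,0,-0.22],[0,0,0.017,0,0,0,-0.22],[0,0,0.017,0,0,0,-0.22],[0,0,0.017,0,0,0,-0.22]]]'
```

```text
time: 29.65
tool_pos: [548.5, -55.7, 10.4]
tcp_rot: [-3.142, -0.0, -1.519]
contact_force: [0.0, -0.1, 0.2]
grip_width: 56.1
```

```bash
python3 -m inch '[[[0,0,-0.05,0,0,0,-0.22],[0,0,-0.15,0,0,0,-0.22],[0,0,-0.35,0,0,0,-0.22],[0,0,-0.6,0,0,0,-0.22],[0.2,0,-0.7,0,0,0,1],[0.4,0,-0.7,0,0,0,1],[0.475,0,-0.7,0,0,0,1],[0.475,0,-0.7,0,0,0,1],[0.475,0,-0.7,0,0,0,1],[0.475,0,-0.7,0,0,0,1]]]'
python3 - <<'E'
from h import *
o=bot.get_obs();im=bot.capture('wrist')[:,:,::-1];cv2.imwrite('pics/w10.png',im)
im=bot.capture('scene')[:,:,::-1];cv2.imwrite('pics/s10.png',im)
E
```

```text
time: 30.9
tool_pos: [553.4, -149.3, 150.3]
tcp_rot: [3.141, 0.0, -1.517]
contact_force: [-0.3, 0.3, 0.1]
grip_width: 1.8
```

View pics/w10.png

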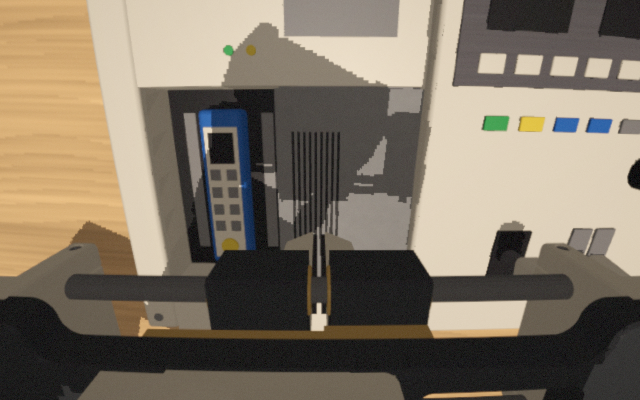

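View pics/s10.png

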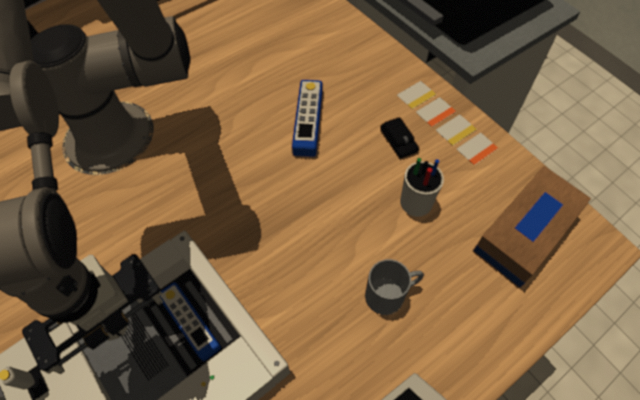

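The handset lies flat in the bay, keys up (wrist (228,185)), clear of the walls and the cover. Pressing on the patch again.

```bash
python3 -m inch '[[[0,0,0.15,0,0,0,1],[0,0,0.3,0,0,0,1],[0,0,0.4,0,0,0,1],[0,0,0.46,0,0,0,1],[0,0,0.49,0,0,0,1],[0,0,0.505,0,0,0,1],[0,0,0.514,0,0,0,1],[0,0,0.519,0,0,0,1],[0,0,0.523,0,0,0,1],[0,0,0.523,0,0,0,1]]]'
```

```text
time: 32.25
tool_pos: [553.7, -150.7, 46.9]
tcp_rot: [-3.141, -0.001, -1.519]
contact_force: [-2.3, -0.3, 7.0]
grip_width: 0.3
```

```bash
python3 -m inch '[[[0,0,0.004,0,0,0,1],[-0.04,0,0.004,0,0,0,1],[-0.1,0,0.004,0,0,0,1],[-0.17,0,0.004,0,0,0,1],[-0.24,0,0.004,0,0,0,1],[-0.31,0,0.004,0,0,0,1],[-0.38,0,0.004,0,0,0,1],[-0.45,0,0.004,0,0,0,1],[-0.51,0,0.004,0,0,0,1],[-0.55,0,0.004,0,0,0,1]]]'
```

```text
time: 33.5
tool_pos: [548.2, -41.0, 46.9]
tcp_rot: [-3.14, -0.002, -1.518]
contact_force: [-4.3, -2.5, 12.7]
grip_width: 0.2
```

```bash
python3 -m inch '[[[-0.01,0,0,0,0,0,1],[-0.02,0,0,0,0,0,1],[-0.03,0,0,0,0,0,1],[-0.04,0,0,0,0,0,1],[-0.05,0,0,0,0,0,1],[-0.06,0,0,0,0,0,1],[-0.06,0,0,0,0,0,1],[-0.06,0,0,0,0,0,1],[-0.06,0,0,0,0,0,1],[-0.06,0,0,0,0,0,1]]]'; python3 - <<'E'
from h import *
im=bot.capture('wrist')[:,:,::-1];cv2.imwrite('pics/w11.png',im)
E
```

```text
time: 34.75
tool_pos: [548.8, -30.1, 46.9]
tcp_rot: [-3.137, -0.003, -1.519]
contact_force: [-0.0, -4.8, 9.3]
grip_width: 0.4
```

View pics/w11.png

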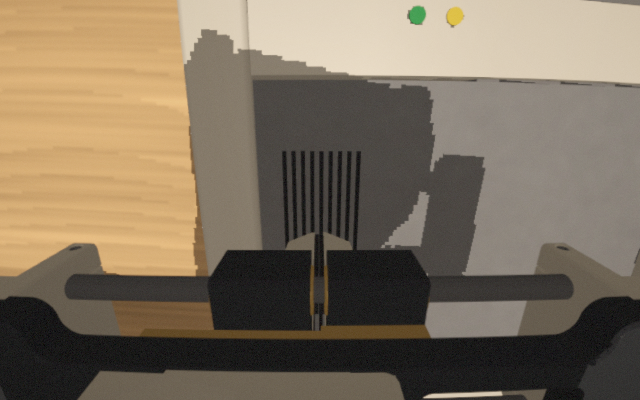

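No gap is visible at the left edge (px ~255), and the fingers slid at the stop. Lifting off to check.

```bash
python3 -m inch '[[[0,0,-0.05,0,0,0,1],[0,0,-0.2,0,0,0,1],[0,0,-0.4,0,0,0,1],[0,0,-0.6,0,0,0,1],[0.1,0.3,-0.6,0,0,0,1],[0.3,0.6,-0.6,0,0,0,1],[0.5,0.8,-0.6,0,0,0,1],[0.5,0.8,-0.6,0,0,0,1],[0.5,0.8,-0.6,0,0,0,1],[0.5,0.8,-0.6,0,0,0,1]]]'; python3 - <<'E'
from h import *
im=bot.capture('wrist')[:,:,::-1];cv2.imwrite('pics/w12.png',im)
im=bot.capture('top')[:,:,::-1];cv2.imwrite('pics/t12.png',im);cv2.imwrite('pics/t12c.png',cv2.resize(im[60:270,400:640],None,fx=3.2,fy=2.8,interpolation=2))
E
```

```text
time: 36.05
tool_pos: [393.4, -136.2, 165.1]
tcp_rot: [-3.141, -0.0, -1.517]
contact_force: [-0.3, 0.3, 0.1]
grip_width: 0.9
```

View pics/w12.png

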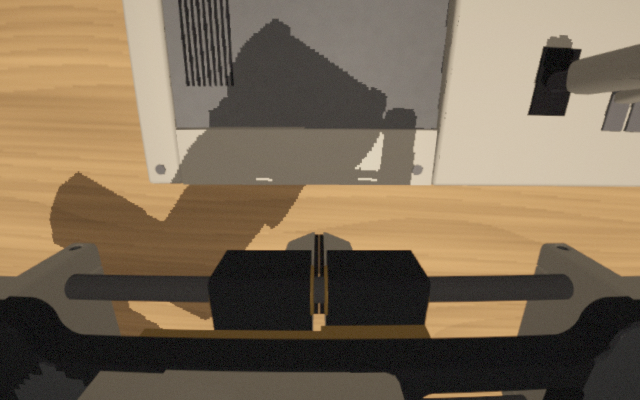

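View pics/t12c.png

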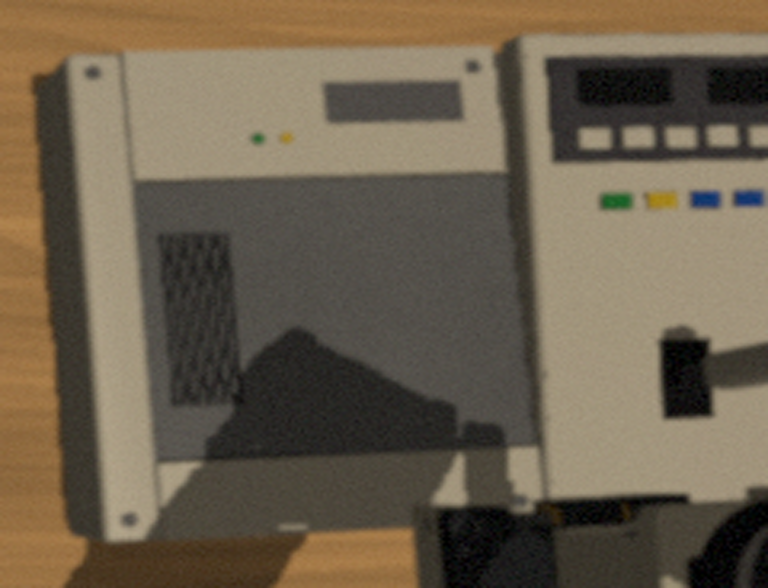

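View pics/t12.png

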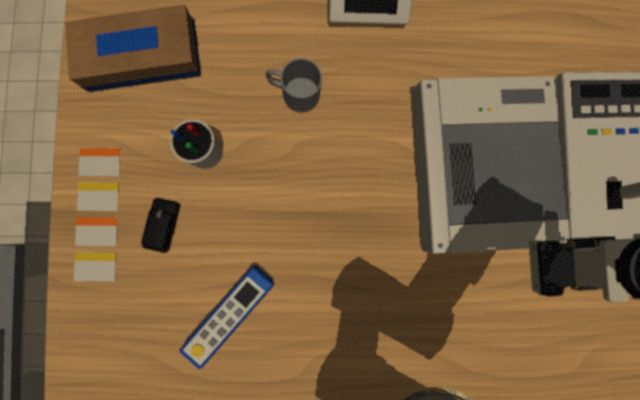

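```bash
python3 - <<'E'
from h import *
f=lambda L:np.array([(x/3.2+400,y/2.8+60) for x,y in L])
c=cast('top',f([(160,234),(228,234),(241,405),(172,405)]),69)[:,:2]
th=.0523;R=np.array([[np.cos(th),-np.sin(th)],[np.sin(th),np.cos(th)]])
print(((c-[547.2,-58])@R).mean(0),'shut expects y=25')
E
```

```text
[-0.26305157 25.20513905] shut expects y=25
```

The cover is shut: the patch centre is at y=25.2, where 25 is expected. The arm is clear, so I'm handing the job in.

```bash
python3 -c "
from plant import bot
print(bot.get_obs()['contact_force']);print(bot.close_job())"
```

```text
[ 0.41117374  0.29941937 -0.59941864]
the job is handed in; nothing more can be done
None
```

I put the small hand control in the bay, shut the cover over it and handed the job in at about 36 s; the hand-in reported no verdict.

- **What I did:** The cover stood about 48 mm open, so I pressed on its ribbed patch and dragged it to about 114 mm. I then gripped the smaller bar and laid it in the bay, and dragged the cover back to its stop.
- **Hand control:** Before shutting, the wrist and scene pictures showed it flat on the floor, keys up and clear of the walls. By the gripper's position it was about 3 mm from the bay's middle. I couldn't see it once the cover was shut.
- **Cover:** The patch centre measured y = 25.2 mm in the console frame, against 25 mm when fully shut. No gap is visible in the last top view.
- **Other things:** The mug, mouse and pen cup look unmoved in the last top view, judged by eye only. The arm is clear, with no contact force beyond noise.
- **What disagreed:** The fingertips touched the cover with the reported tool point about 21 mm below its surface, not at the tips as described. I corrected all pressing and gripping heights for this. It cost about 12 s of slow probing.

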